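# Lay two carving tools flat in their sprung tray cradles

## Robot

A 6-joint arm with a two-finger parallel gripper is mounted at the origin on the work surface. World frame = base frame: x ahead of the robot, y to its left, z up, the work surface at z = 0. Lengths are in m, angles in rad, forces in N, time in s.
With the tool pointing down it reaches from about 0.25 to 0.775 m from the base axis. Payload 4 kg.
Tool frame: the origin (TCP) lies midway between the tips of the shut fingers; the grasp point (between the pads) lies 19 mm behind it; z points along the fingers, y is the line along which they close (so a half turn about z gives the same grasp; the last joint's range is limited). The gripper opens to 94 mm and grips with 3 to 60 N. Pads are 16 mm wide; open, the fingers measure 119 mm over their backs; the gripper's body (75 mm by 177 mm) begins 78 mm behind the grasp point.
Start: joints at [-1.382, 0.087, 1.371, -0, 1.684, -0.103], TCP at [0.158, -0.527, 0.206] pointing down, gripper open.
Joint ranges: [-3.1, 3.1], [-0.76, 2.03], [0.27, 2.55], [-1.08, 4.22], [0.17, 2.65], [-2.57, 2.57]. Speed limits (rad/s): [2.79, 2.79, 3.14, 3.14, 3.14, 3.14].

## Interface

Orientations are given as [roll, pitch, yaw] about the fixed x, y, z axes, in that order (R = Rz(yaw) Ry(pitch) Rx(roll)).
In Python, from bench import robot gives the robot as it stands. The module is installed in compiled form; this text tells all that it offers.
- The arm moves only by the tool arm_command, never from a script. Its argument "targets" is a list of rows, each a list of 4 numbers: the shift along the world's x, y, z as a fraction of full scale, then the turn about the world's z as a fraction of full scale. A call has 1 to 8 rows; each row is the pose to reach, as a shift and turn from the pose commanded when the call began; what a row does not reach only later rows make up. Full scale, the value 1, is 0.5 m for a shift and 120 degrees for a turn. A row lasts 1/12 s, in which the tool goes at most 41.7 mm and 7.16 degrees, less where a joint would pass 70% of its speed; a pose out of reach is approached as far as the arm can. A call with a number of a shift or a turn outside -1 to 1 is refused whole. A call with a gripper value outside its range is refused whole. "claw" is the closure, from 0 (fully open) to 1 (shut), set as the call begins (left out, the last holds). The fingers move at their own pace and stop on an object; the grip force is fixed at half the most. Time passes only in rows, so rows that repeat a pose let the fingers close. It gives the time, the measured TCP pose, the force, the opening and the grip force at its end, in the units of the state.
- robot.get_obs(): the state, without advancing time (a new reading comes with each control period).
- robot.snapshot(name): name is "scene" or "top" or "wrist"; returns the picture (480x640x3 uint8, red, green, blue); there is no depth.
- robot.camera_info(name): a dict with "vfov" (degrees; the focal length in pixels is half the picture's height over the tangent of half this angle, whatever the lens; pixels are square), "cx", "cy" (the principal point, pixels), "extrinsics" (4x4, takes a point from camera to world coordinates); the wrist camera has in their place "T_tool_cam" (4x4, takes a point from camera to tool coordinates, whose origin is the TCP and whose axes are the flange's). Camera axes: x right, y up, looking along -z (the intrinsics and any distortion apply to the point x, -y, -z); pixel columns grow to the right and rows downward; lengths in m; the calibration is good to about 2 mm. A picture is of the moment at which its call begins: read the wrist's pose just before it. camera_info takes no time and is no camera call.
- robot.close_job(): hands the job in; it is judged then, once.
The state is a dict: "time": time; "joint_positions": joint angles; "qvel": joint speeds; "joint_torque": joint torques, N m; "tool_pos": TCP position; "ee_rot": TCP orientation; "wrist_force": force on the tool from outside, world axes, zero at the start; "wrist_torque": the same for the moment, N m; "width": finger opening in m; "finger_force": force on a finger pad.
Only numpy, scipy, OpenCV 4.12 (cv2) and the standard library are available. Lean on these libraries where they do the work, as an engineer would, in place of code of your own. Each camera call takes 0.05 s, during which the arm holds its last target. There are 200 camera calls.

## Task

Put the two carving tools back into the blue tray: the wide skew knife in the wide cradle and the narrow chisel in the narrow one, each lying flat on its cradle's board between the side guides, butt against the sprung brass stop and blade end behind the fence. Press gently, do not ram the tools into the cradles, and leave the other things on the bench where they are.

Things in the scene. Friction and masses are not known exactly. Their poses are not given: they have to be found in the camera images.
- tray: Shallow blue plastic tray, fixed to the bench, 286 x 184 mm outside, walls 20 mm high and 4 mm thick, floor 4 mm thick. Origin: centre of its underside; x along the cradles (stop to fence). The two cradles lie side by side on its floor, parallel to its x, 85 mm apart; which of them is on which side varies.
- cradle_wide: Fixed wooden board in the tray, for the skew knife: 256 x 70 mm, 8 mm thick, tool lies on its top (z 8 mm). Origin: underside, on the centre line, at the middle of the laid tool; x from stop to fence, z up. Side guides 12 mm high above the board, 7 mm thick, leave a channel 39 mm wide about y 0, at x -80 to -54 and 16 to 30 mm; between the pairs the sides are open for fingers.
- wide_fence (a point): Nominal middle of the foot of the fence's face, on the board at cradle x +90 mm. Dark wooden fence 20 mm high, 44 wide, 8 thick. Fence and stop sit on one frame, held by 145 N of friction, that stands up to 14 mm off nominal along x, either way; this shift is NOT in the readings: find it by feel or sight.
- wide_stop (a point): Nominal foot of the brass sprung stop's face at rest, cradle x -82 mm (frame shift as for the fence). Stop 20 mm wide, 14 high, before a housing 20 high. It yields 12 mm towards -x to a hard end, 3.5 N at rest to 7.7 N, damped (60 N s/m). Gap at rest 172 mm, pressed 184 mm, tool 180 mm: butt in first, blade raised, press until solid, lower the blade behind the fence, let go.
- cradle_narrow: Fixed wooden board in the tray, for the chisel: 256 x 70 mm, 8 mm thick, tool lies on its top (z 8 mm). Origin: underside, on the centre line, at the middle of the laid tool; x from stop to fence, z up. Side guides 12 mm high above the board, 7 mm thick, leave a channel 27 mm wide about y 0, at x -72 to -52 and 12 to 25 mm; between the pairs the sides are open for fingers.
- narrow_fence (a point): Nominal middle of the foot of the fence's face, on the board at cradle x +80 mm. Dark wooden fence 20 mm high, 44 wide, 8 thick. Fence and stop sit on one frame, held by 145 N of friction, that stands up to 14 mm off nominal along x, either way; this shift is NOT in the readings: find it by feel or sight.
- narrow_stop (a point): Nominal foot of the brass sprung stop's face at rest, cradle x -72 mm (frame shift as for the fence). Stop 20 mm wide, 14 high, before a housing 20 high. It yields 12 mm towards -x to a hard end, 3.5 N at rest to 7.7 N, damped (60 N s/m). Gap at rest 152 mm, pressed 164 mm, tool 160 mm: butt in first, blade raised, press until solid, lower the blade behind the fence, let go.
- skew_knife: Wide carving knife, 180 mm long, 84 to 156 g, flat on the bench. Origin: underside, middle of length and width; x towards the blade, z up. Wooden handle 34 mm wide, 20 thick, x -90 (butt) to +35 mm, gripped across its width; steel blade 30 wide, 5 thick at mid-height (z 7.5 to 12.5), on to x +90 mm, end slanted. Centre of mass at x +5 mm.
- chisel: Narrow carving chisel, 160 mm long, 49 to 91 g, flat on the bench. Origin: underside, middle of length and width; x towards the blade, z up. Wooden handle 22 mm wide, 20 thick, x -80 (butt) to +30 mm, gripped across its width; straight steel blade 14 wide, 5 thick at mid-height (z 7.5 to 12.5), on to x +80 mm. Centre of mass at x +3 mm.
- skew_knife_tip (a point): Middle of the skew knife's blade end: on its centre line at x = +90 mm, 10 mm above its underside.
- chisel_tip (a point): Middle of the chisel's cutting edge: on its centre line at x = +80 mm, 10 mm above its underside.
- board_leg: Bystander: carved pale wooden leg of a game board, 80 mm across, 120 mm high, standing loose. Origin: centre of its underside.
- carving_block: Bystander: loose wooden block, 85 x 110 x 45 mm. Origin: centre of its underside.
- oil_bottle: Bystander: small loose amber bottle, 44 mm across, 100 mm high. Origin: centre of its underside.

How it is judged:
At the end, for the whole second after the job is handed in: Each tool at rest, flat (0.04 rad) on the board of its own cradle (underside within 3.5 mm of its top), within 6 mm and 0.07 rad of its centre line, blade towards the fence and its end within 18 mm of the fence's nominal face (x of skew_knife_tip in the frame of cradle_wide between 0.072 and 0.108 m and y of skew_knife in the frame of cradle_wide between -0.006 and 0.006 m and z of skew_knife in the frame of cradle_wide between 0.005 and 0.0115 m and angle between the x axis of skew_knife and the x axis of cradle_wide, either way round below 0.07 rad and angle between each of skew_knife, chisel's own z axis and vertical below 0.04 rad and linear speed of each of skew_knife, chisel below 0.02 m/s and x of chisel_tip in the frame of cradle_narrow between 0.062 and 0.098 m and y of chisel in the frame of cradle_narrow between -0.006 and 0.006 m and z of chisel in the frame of cradle_narrow between 0.005 and 0.0115 m and angle between the x axis of chisel and the x axis of cradle_narrow, either way round below 0.07 rad); the robot touches nothing.
It fails at once if A tool is rammed into a cradle (more than 45 N between them, all contacts added) (contact force between any of skew_knife, chisel and cradle_wide above 45 N or contact force between any of skew_knife, chisel and cradle_narrow above 45 N).
It fails at once if A bystander is moved by more than 30 mm (distance of any of board_leg, carving_block, oil_bottle from where it was at the start of the episode above 0.03 m).
It also fails if it takes over 72 s, if anything falls off the work surface, if the arm or the gripper's body presses on something with over 40 N, if the wrist force passes 120 N, or if a joint passes its speed limit or range.

## Working session

There is one attempt and no reset: what is moved stays moved. The work goes in short steps, Python scripts to look and compute and a tool call to move; the robot and the scene stay as the last step left them, time stands still between calls to the robot, and variables do not carry over. Pictures are saved under pics/ and viewed, at most 10 in all, crops included, and the job is handed in when it is done.

Besides the shell and the picture viewer there is one more tool, called after "Call:" by a JSON object that holds its "api" and its "payload", one argument or row to a line. arm_command: Moves the arm, as the interface text tells. Shift numbers are shares of 0.5 m and turn numbers shares of 120 degrees, none past 1 either way. Its arguments: {"type":"object","properties":{"targets":{"type":"array"},"claw":{"type":"number"}},"required":["targets"]}

```bash
mkdir -p pics; python3 - <<'E'
from bench import robot
import cv2,numpy as np
o=robot.get_obs();print({k:np.round(v,3).tolist() for k,v in o.items()})
for n in("scene","top","wrist"):
    print(n,{k:np.round(v,4).tolist() if not isinstance(v,str) else v for k,v in robot.camera_info(n).items()})
    cv2.imwrite(f"pics/{n}0.png",robot.snapshot(n)[...,::-1])
E
```

```text
{'time': 0.0, 'joint_positions': [-1.382, 0.088, 1.372, -0.0, 1.684, -0.103], 'qvel': [0.001, -0.0, -0.001, -0.001, 0.0, 0.0], 'joint_torque': [-0.001, -34.019, -30.243, 0.072, 0.033, -0.0], 'tool_pos': [0.158, -0.526, 0.204], 'ee_rot': [-3.139, -0.0, 0.292], 'wrist_force': [0.098, 0.256, 0.241], 'wrist_torque': [0.0, 0.017, -0.006], 'finger_force': 0.0, 'width': 0.094}
scene {'vfov': 55.9607, 'cx': 316.5424, 'cy': 238.9868, 'extrinsics': [[-0.0878, -0.8383, 0.5381, 1.0607], [0.9961, -0.0793, 0.0391, -0.0038], [0.0099, 0.5394, 0.842, 0.7702], [0.0, 0.0, 0.0, 1.0]]}
top {'vfov': 46.9559, 'cx': 310.4975, 'cy': 239.1354, 'extrinsics': [[0.0173, 0.9943, -0.1051, 0.5229], [-0.9998, 0.0163, -0.0095, -0.0263], [-0.0077, 0.1053, 0.9944, 0.9511], [0.0, 0.0, 0.0, 1.0]]}
wrist {'vfov': 70.5268, 'cx': 319.9996, 'cy': 232.4163, 'T_tool_cam': [[0.0006, 0.9577, 0.2877, 0.0843], [1.0, -0.0006, -0.0001, 0.0008], [0.0001, 0.2877, -0.9577, -0.1793], [0.0, 0.0, 0.0, 1.0]]}
```

View pics/top0.png

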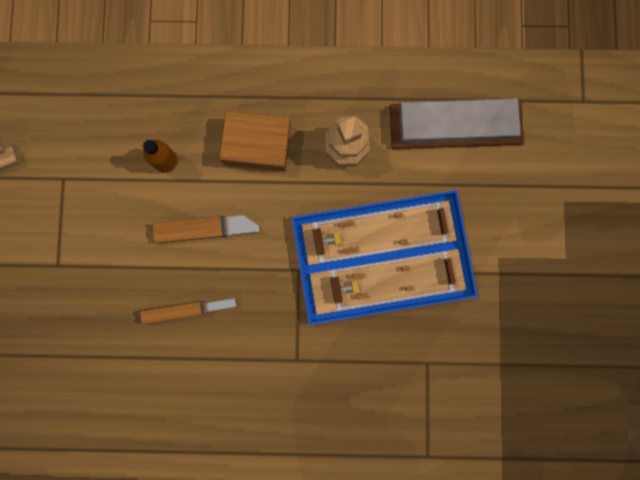

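View pics/scene0.png

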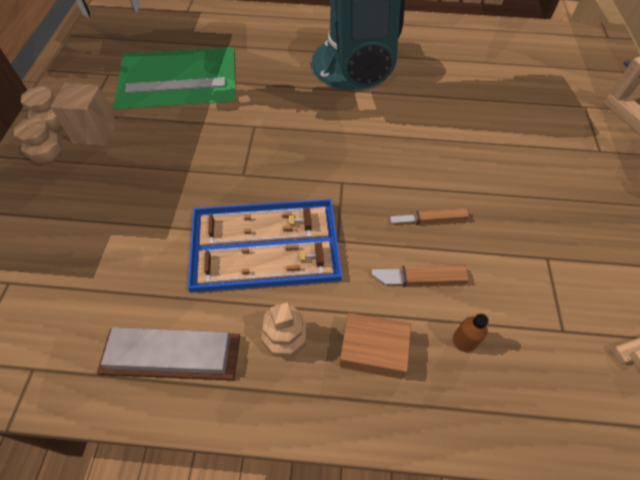

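The top view shows the skew knife with butt at about (153,233) and tip at (260,228), and the chisel from (140,318) to (236,302). The tray's upper cradle (guides farther apart) is the wide one. Stops are on the left at about px 330, fences at about px 445. Next I'll convert these to rough positions.

```bash
cat > h.py <<'E'
from bench import robot
import cv2,numpy as np
from scipy.spatial.transform import Rotation as R
def pose():
    o=robot.get_obs();T=np.eye(4);T[:3,:3]=R.from_euler('xyz',o['ee_rot']).as_matrix();T[:3,3]=o['tool_pos'];return T
def cam(n,T=None):
    c=robot.camera_info(n);f=240/np.tan(np.radians(c['vfov'])/2)
    E=np.array(c['extrinsics']) if n!='wrist' else (pose() if T is None else T)@np.array(c['T_tool_cam'])
    return f,c['cx'],c['cy'],E
def ray(C,p):
    f,cx,cy,E=C;d=E[:3,:3]@np.array([(p[0]-cx)/f,-(p[1]-cy)/f,-1]);return E[:3,3],d
def plane(C,p,z):
    o,d=ray(C,p);return o+d*(z-o[2])/d[2]
def proj(C,X):
    f,cx,cy,E=C;q=E[:3,:3].T@(np.array(X)-E[:3,3]);return np.array([cx+f*q[0]/-q[2],cy-f*q[1]/-q[2]])
def tri(Cs,ps):
    A=np.zeros((3,3));b=np.zeros(3)
    for C,p in zip(Cs,ps):
        o,d=ray(C,p);d=d/np.linalg.norm(d);M=np.eye(3)-np.outer(d,d);A+=M;b+=M@o
    return np.linalg.solve(A,b)
E
python3 - <<'E'
from h import *
C=cam('top');S=cam('scene')
for n,p,z in [('kn butt',(153,233),.01),('kn hend',(222,226),.01),('kn tip',(260,228),.01),('ch butt',(140,318),.01),('ch hend',(202,308),.01),('ch tip',(236,302),.01),('trayTL',(293,217),.02),('TR',(457,192),.02),('BR',(476,296),.02),('BL',(310,323),.02),('leg',(347,120),.12),('leg base',(347,155),.0),('block',(255,150),.045),('bottle',(150,147),.1)]:
    print(n,plane(C,p,z).round(3))
for n,a,b in [('kn tip',(260,228),(372,271)),('ch tip',(236,302),(390,219)),('TL',(293,217),(340,281)),('BR',(476,296),(193,208))]: print(n,tri([C,S],[a,b]).round(3))
E
```

```text
kn butt [0.629 0.254 0.01 ]
kn hend [0.643 0.135 0.01 ]
kn tip [0.64 0.07 0.01]
ch butt [0.484 0.269 0.01 ]
ch hend [0.502 0.164 0.01 ]
ch tip [0.513 0.107 0.01 ]
trayTL [0.659 0.013 0.02 ]
TR [ 0.706 -0.266  0.02 ]
BR [ 0.53  -0.296  0.02 ]
BL [ 0.481 -0.019  0.02 ]
leg [ 0.797 -0.072  0.12 ]
leg base [ 0.773 -0.079  0.   ]
block [0.768 0.078 0.045]
bottle [0.755 0.238 0.1  ]
kn tip [0.64  0.071 0.014]
ch tip [0.513 0.107 0.012]
TL [0.661 0.014 0.003]
BR [ 0.53  -0.297  0.021]
```

Call:
{"api": "arm_command", "payload": {
  "targets": [
    [0.44, 0.43, 0, 0.35],
    [0.44, 0.43, 0, 0.35],
    [0.44, 0.43, 0, 0.35],
    [0.44, 0.43, 0, 0.35],
    [0.44, 0.43, 0, 0.35],
    [0.44, 0.43, 0, 0.35],
    [0.44, 0.43, 0, 0.35],
    [0.44, 0.43, 0, 0.35]
  ]
}}

```text
time: 0.82
tool_pos: [0.3809, -0.3079, 0.2053]
ee_rot: [3.141, -0.002, 1.03]
wrist_force: [-0.8, -0.1, -0.4]
width: 0.0941
finger_force: 0.0
```

Call:
{"api": "arm_command", "payload": {
  "targets": [
    [0.43, 0.37, -0.08, 0.344],
    [0.43, 0.37, -0.08, 0.344],
    [0.43, 0.37, -0.08, 0.344],
    [0.43, 0.37, -0.08, 0.344],
    [0.43, 0.37, -0.08, 0.344],
    [0.43, 0.37, -0.08, 0.344],
    [0.43, 0.37, -0.08, 0.344],
    [0.43, 0.37, -0.08, 0.344]
  ]
}}

```text
time: 1.48
tool_pos: [0.5959, -0.1215, 0.1623]
ee_rot: [-3.14, -0.004, 1.752]
wrist_force: [-0.6, 0.4, 0.4]
width: 0.0942
finger_force: 0.0
```

```bash
python3 - <<'E'
from h import *
T=pose();im=robot.snapshot('wrist');np.save('T1.npy',T);cv2.imwrite('pics/w1.png',im[...,::-1]);print(T.round(4))
E
```

```text
[[-0.1801  0.9836 -0.0022  0.5959]
 [ 0.9836  0.1801  0.0039 -0.1215]
 [ 0.0042 -0.0014 -1.      0.1623]
 [ 0.      0.      0.      1.    ]]
```

View pics/w1.png

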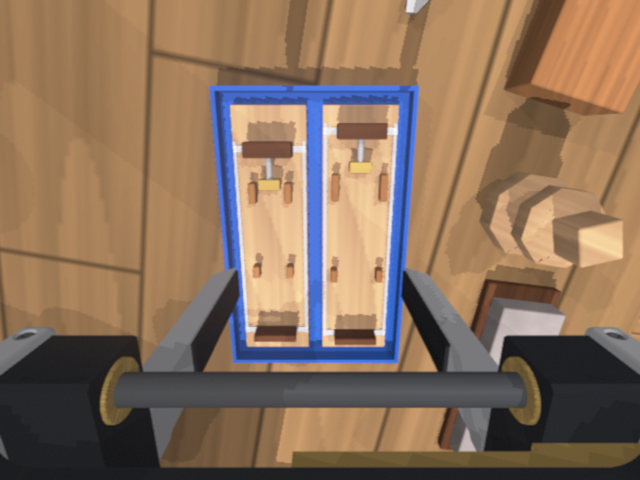

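The wrist picture shows the tray: the narrow cradle on the left (stop at 268,185, fence at 275,333) and the wide one on the right (stop at 360,168, fence at 355,336). I'll take a second wrist view, shifted towards the fences.

Call:
{"api": "arm_command", "payload": {
  "targets": [
    [0.02, -0.14, -0.04, 0],
    [0.02, -0.14, -0.04, 0],
    [0.02, -0.14, -0.04, 0],
    [0.02, -0.14, -0.04, 0],
    [0.02, -0.14, -0.04, 0]
  ]
}}

```text
time: 1.95
tool_pos: [0.6025, -0.1973, 0.1457]
ee_rot: [-3.142, -0.001, 1.744]
wrist_force: [0.8, 0.2, -0.2]
width: 0.0937
finger_force: 0.0
```

```bash
python3 - <<'E'
from h import *
T=pose();im=robot.snapshot('wrist');np.save('T2.npy',T);cv2.imwrite('pics/w2.png',im[...,::-1]);print(T.round(4))
a=cv2.imread('pics/w1.png');b=im[...,::-1]
C1,C2=cam('wrist',np.load('T1.npy')),cam('wrist',T)
hs=[]
for m in(a,b):
    h=cv2.cvtColor(m,cv2.COLOR_BGR2HSV);k=cv2.inRange(h,(105,150,60),(125,255,255));ys,xs=np.where(k[:365 if m is a else 270]);print(xs.min(),xs.max(),ys.min(),ys.max())
# stop and fence centre projected: crop around them by rough plane point, 3.5x zoom
crops=[]
z=4
for (u,v) in [(268,180),(360,160),(268,325),(360,325)]:
    P=plane(C1,(u,v),.02);q=proj(C2,P).round().astype(int);print((u,v),P.round(3),q)
    row=[]
    for m,c in((a,(u,v)),(b,q)):
        x0,y0=c[0]-50,c[1]-36;s=m[max(y0,0):y0+72,x0:x0+100];s=cv2.copyMakeBorder(s,72-s.shape[0],0,0,0,cv2.BORDER_CONSTANT)
        row.append(cv2.resize(s,(400,288),interpolation=cv2.INTER_CUBIC))
        for i in range(0,100,10):
            if (x0+i)>=0: cv2.line(row[-1],(i*4,0),(i*4,5 if (i%20) else 10),(0,255,0),1)
        for i in range(0,72,10): cv2.line(row[-1],(0,i*4),(5 if (i%20) else 10,i*4),(0,255,0),1)
        print('origin',x0,y0)
    crops.append(np.hstack(row))
cv2.imwrite('pics/c1.png',np.vstack(crops[:2]));cv2.imwrite('pics/c2.png',np.vstack(crops[2:]))
E
```

```text
[[-1.720e-01  9.851e-01 -1.000e-04  6.025e-01]
 [ 9.851e-01  1.720e-01  5.000e-04 -1.973e-01]
 [ 5.000e-04 -0.000e+00 -1.000e+00  1.457e-01]
 [ 0.000e+00  0.000e+00  0.000e+00  1.000e+00]]
210 417 86 362
203 437 0 269
(268, 180) [ 0.54  -0.092  0.02 ] [268  92]
origin 218 144
origin 218 56
(360, 160) [ 0.622 -0.058  0.02 ] [373  66]
origin 310 124
origin 323 30
(268, 325) [ 0.562 -0.246  0.02 ] [270 265]
origin 218 289
origin 220 229
(360, 325) [ 0.659 -0.228  0.02 ] [372 264]
origin 310 289
origin 322 228
```

View pics/c1.png

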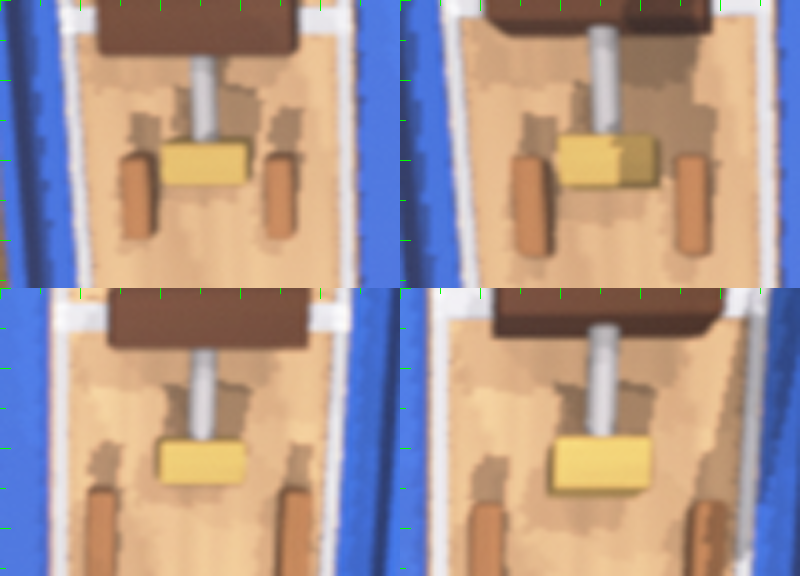

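View pics/c2.png

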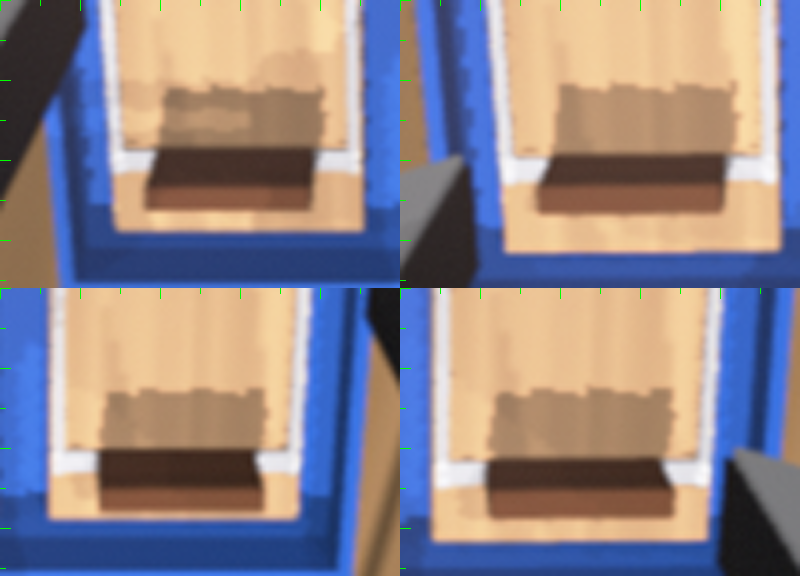

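The crops show the brass stops with their front edges, and each fence's dark face with its foot and top edges. Next I'll triangulate these from the two views.

```bash
cat > tray.py <<'E'
from h import *
C=[cam('wrist',np.load(f'T{i}.npy')) for i in(1,2)]
D={'N':{'o':[(218,144),(218,56),(218,289),(220,229)],
 'stopL':[(162,185),(157,188)],'stopR':[(248,184),(256,188)],
 'footL':[(157,148),(150,155)],'footR':[(318,147),(328,154)],'topL':[(150,186),(140,186)],'topR':[(312,185),(323,184)]},
 'W':{'o':[(310,124),(323,30),(310,289),(322,228)],
 'stopL':[(160,197),(154,202)],'stopR':[(245,196),(250,200)],
 'footL':[(98,162),(88,171)],'footR':[(257,162),(262,171)],'topL':[(98,200),(88,201)],'topR':[(264,199),(272,200)]}}
for k,d in D.items():
    P={}
    for n in list(d)[1:]:
        o=d['o'][:2] if 'stop' in n else d['o'][2:]
        px=[np.array(oo)+(np.array(p)+.5)/4-.5 for oo,p in zip(o,d[n])]
        z=.026 if 'stop' in n else .012 if 'foot' in n else .032
        P[n]=np.mean([plane(c,p,z) for c,p in zip(C,px)],0)
        print(k,n,'tri',tri(C,px).round(4),'plane',*[plane(c,p,z)[:2].round(4) for c,p in zip(C,px)])
    s=(P['stopL']+P['stopR'])/2;f=(P['topL']+P['topR']+P['footL']+P['footR'])/4;v=(f-s)[:2]
    print(k,'stop',s.round(4),'fence',f.round(4),'gap',np.linalg.norm(v).round(4),'dir',np.degrees(np.arctan2(v[1],v[0])).round(2),'widths',[np.linalg.norm(P[a+'L']-P[a+'R']).round(4) for a in('stop','foot','top')])
E
python3 tray.py; python3 - <<'E'
from h import *
C=cam('wrist',np.load('T1.npy'))
a=cv2.imread('pics/w1.png');h=cv2.cvtColor(a,cv2.COLOR_BGR2HSV);k=cv2.inRange(h,(105,150,60),(125,255,255))
# outer edges of rim: per row left/right extents, fit lines at z=.02
for side in(0,1):
    L=[]
    for r in range(110,255,5):
        xs=np.where(k[r])[0];L.append(plane(C,(xs.min()-.5 if side==0 else xs.max()+.5,r),.02)[:2])
    vx,vy,x,y=cv2.fitLine(np.float32(L),cv2.DIST_HUBER,0,.01,.01).ravel();print('rim',side,x,y,np.degrees(np.arctan2(vy,vx)))
E
```

```text
N stopL tri [ 0.5329 -0.1023  0.0235] plane [ 0.5334 -0.1017] [ 0.5331 -0.1024]
N stopR tri [ 0.5528 -0.0986  0.0218] plane [ 0.5532 -0.0979] [ 0.5533 -0.0989]
N footL tri [ 0.5495 -0.2537  0.0131] plane [ 0.5495 -0.2544] [ 0.5492 -0.2542]
N footR tri [ 0.593  -0.2468  0.0107] plane [ 0.5932 -0.246 ] [ 0.5927 -0.2463]
N topL tri [ 0.5505 -0.2543  0.0302] plane [ 0.5511 -0.2529] [ 0.5503 -0.2535]
N topR tri [ 0.5927 -0.2469  0.029 ] plane [ 0.5927 -0.2449] [ 0.5925 -0.2456]
N stop [ 0.5433 -0.1002  0.026 ] fence [ 0.5714 -0.2497  0.022 ] gap 0.1522 dir -79.34 widths [np.float64(0.0203), np.float64(0.0443), np.float64(0.0426)]
W stopL tri [ 0.6144 -0.0708  0.026 ] plane [ 0.6145 -0.0708] [ 0.6144 -0.0708]
W stopR tri [ 0.6336 -0.067   0.0258] plane [ 0.6337 -0.067 ] [ 0.6334 -0.0671]
W footL tri [ 0.6339 -0.2412  0.0152] plane [ 0.6342 -0.2432] [ 0.6345 -0.2426]
W footR tri [ 0.6772 -0.2348  0.0127] plane [ 0.6775 -0.2353] [ 0.6772 -0.2351]
W topL tri [ 0.633  -0.2415  0.0328] plane [ 0.6332 -0.2421] [ 0.633  -0.2419]
W topR tri [ 0.6763 -0.2349  0.0303] plane [ 0.676  -0.2339] [ 0.6755 -0.2342]
W stop [ 0.624  -0.0689  0.026 ] fence [ 0.6551 -0.2385  0.022 ] gap 0.1724 dir -79.59 widths [np.float64(0.0195), np.float64(0.0437), np.float64(0.0434)]
rim 0 0.49553266 -0.110197134 -79.589745
rim 1 0.673434 -0.06885258 -79.57276
```

Call:
{"api": "arm_command", "payload": {
  "targets": [
    [-0.06, 0.62, 0, 0],
    [-0.06, 0.62, 0, 0],
    [-0.06, 0.62, 0, 0],
    [-0.06, 0.62, 0, 0],
    [-0.06, 0.62, 0, 0],
    [-0.06, 0.62, 0, 0],
    [-0.06, 0.62, 0, 0],
    [-0.06, 0.62, 0, 0]
  ]
}}

```text
time: 2.67
tool_pos: [0.5717, 0.1187, 0.1469]
ee_rot: [3.14, -0.002, 1.75]
wrist_force: [0.0, -1.1, -0.1]
width: 0.0937
finger_force: 0.0
```

Call:
{"api": "arm_command", "payload": {
  "targets": [
    [0, 0, 0, 0],
    [0, 0, 0, 0]
  ]
}}

```text
time: 2.83
tool_pos: [0.5727, 0.1148, 0.1465]
ee_rot: [3.14, 0.001, 1.749]
wrist_force: [1.1, 0.0, 0.1]
width: 0.0939
finger_force: 0.0
```

```bash
python3 - <<'E'
from h import *
T=pose();im=robot.snapshot('wrist');np.save('T3.npy',T);cv2.imwrite('pics/w3.png',im[...,::-1]);print(T.round(4))
E
```

```text
[[-1.772e-01  9.842e-01  1.700e-03  5.727e-01]
 [ 9.842e-01  1.772e-01 -4.000e-04  1.148e-01]
 [-7.000e-04  1.600e-03 -1.000e+00  1.465e-01]
 [ 0.000e+00  0.000e+00  0.000e+00  1.000e+00]]
```

Call:
{"api": "arm_command", "payload": {
  "targets": [
    [0, 0.12, 0, 0],
    [0, 0.12, 0, 0],
    [0, 0.12, 0, 0],
    [0, 0.12, 0, 0]
  ]
}}

```text
time: 3.22
tool_pos: [0.5735, 0.1721, 0.1456]
ee_rot: [3.141, 0.001, 1.745]
wrist_force: [0.4, -0.0, 0.3]
width: 0.0941
finger_force: 0.0
```

```bash
python3 - <<'E'
from h import *
T=pose();im=robot.snapshot('wrist');np.save('T4.npy',T);cv2.imwrite('pics/w4.png',im[...,::-1]);print(T.round(4))
a=cv2.imread('pics/w3.png');cv2.imwrite('pics/c3.png',cv2.resize(np.hstack([a[:,150:520],im[:,150:520,::-1]]),(800,519)))
E
```

```text
[[-1.733e-01  9.849e-01  3.000e-04  5.735e-01]
 [ 9.849e-01  1.733e-01 -1.100e-03  1.721e-01]
 [-1.100e-03  1.000e-04 -1.000e+00  1.456e-01]
 [ 0.000e+00  0.000e+00  0.000e+00  1.000e+00]]
```

View pics/c3.png

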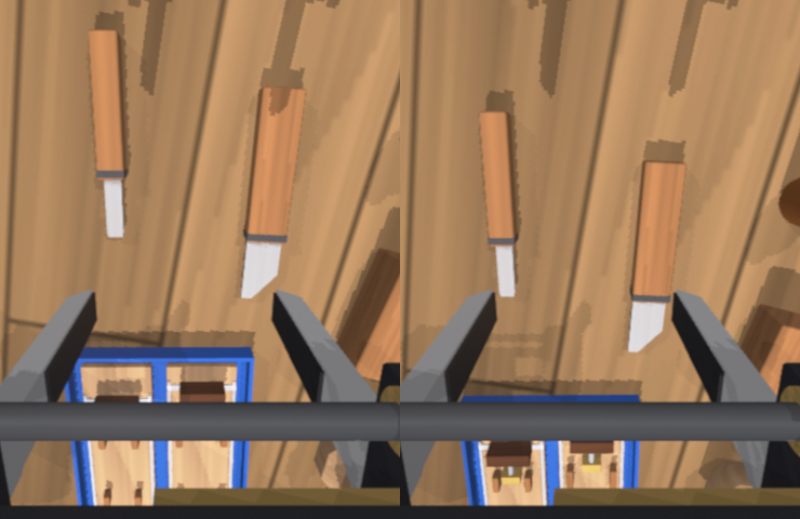

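Both views show the chisel (left) and the knife (right) with orange handles, butts towards the top and blades towards the tray. I'll segment the handles.

```bash
python3 - <<'E'
from h import *
C=[cam('wrist',np.load(f'T{i}.npy')) for i in(3,4)]
seeds={'chisel':[(248,92),(241,162)],'knife':[(404,148),(390,213)]}
for n,ss in seeds.items():
    cs=[]
    for c,i,s in zip(C,(3,4),ss):
        im=cv2.GaussianBlur(cv2.imread(f'pics/w{i}.png'),(3,3),0);h=cv2.cvtColor(im,cv2.COLOR_BGR2HSV)
        k=cv2.inRange(h,(5,135,130),(14,255,255))
        k=cv2.morphologyEx(k,cv2.MORPH_OPEN,np.ones((3,3)))
        _,l=cv2.connectedComponents(k);cnt=cv2.findContours(np.uint8(l==l[s[1],s[0]]),cv2.RETR_EXTERNAL,cv2.CHAIN_APPROX_NONE)[0][0]
        b=cv2.boxPoints(cv2.minAreaRect(cnt));b=b[np.argsort(b[:,1])]
        b=np.vstack([b[:2][np.argsort(b[:2,0])],b[2:][np.argsort(b[2:,0])]]);cs.append(b)  # buttL buttR frontL frontR
        P=np.array([plane(c,p,.02)[:2] for p in b]);bu,fr=P[:2].mean(0),P[2:].mean(0);v=fr-bu
        print(n,h[s[1],s[0]],'butt',bu.round(4),'front',fr.round(4),'len',np.linalg.norm(v).round(4),'w',np.linalg.norm(P[0]-P[1]).round(4),np.linalg.norm(P[2]-P[3]).round(4),'dir',np.degrees(np.arctan2(v[1],v[0])).round(2))
    for j in range(4): print('  tri',tri(C,[cs[0][j],cs[1][j]]).round(4))
E
```

```text
chisel [ 13 140 211] butt [0.4854 0.2635] front [0.5021 0.1652] len 0.0997 w 0.0209 0.0231 dir -80.4
chisel [ 13 140 206] butt [0.4852 0.264 ] front [0.5038 0.1648] len 0.1009 w 0.0208 0.0229 dir -79.41
  tri [0.4748 0.2615 0.0186]
  tri [0.4946 0.2667 0.016 ]
  tri [0.4926 0.1631 0.024 ]
  tri [0.5142 0.1678 0.0205]
knife [ 12 140 199] butt [0.6267 0.2499] front [0.6429 0.135 ] len 0.1161 w 0.0331 0.0371 dir -81.95
knife [ 13 140 197] butt [0.6266 0.2506] front [0.643  0.1346] len 0.1172 w 0.0331 0.037 dir -81.95
  tri [0.6108 0.2492 0.016 ]
  tri [0.6443 0.252  0.0158]
  tri [0.624  0.1341 0.0221]
  tri [0.6609 0.1366 0.0217]
```

Call:
{"api": "arm_command", "payload": {
  "targets": [
    [0.126, 0.016, 0, -0.017],
    [0.126, 0.016, 0, -0.017],
    [0.126, 0.016, -0.1, -0.017],
    [0.126, 0.016, -0.2, -0.017],
    [0.126, 0.016, -0.2, -0.017],
    [0.126, 0.016, -0.2, -0.017],
    [0.126, 0.016, -0.2, -0.017],
    [0.126, 0.016, -0.2, -0.017]
  ]
}}

```text
time: 3.93
tool_pos: [0.6379, 0.1802, 0.0479]
ee_rot: [3.138, 0.0, 1.708]
wrist_force: [0.3, -0.1, 1.0]
width: 0.0939
finger_force: 0.0
```

```bash
python3 - <<'E'
from h import *
for i in range(4): 
    o=robot.get_obs(); print(o['tool_pos'].round(4) if hasattr(o['tool_pos'],'round') else o['tool_pos'],o['ee_rot']); im=robot.snapshot('wrist')
E
```

```text
[0.6379 0.1802 0.0479] [3.13769451e+00 1.16926848e-04 1.70817468e+00]
[0.6383 0.1806 0.0488] [ 3.13604253e+00 -7.95324572e-05  1.70854663e+00]
[0.6383 0.181  0.049 ] [ 3.13563749e+00 -1.47967344e-04  1.70895464e+00]
[0.6381 0.1812 0.0488] [ 3.13595260e+00 -1.77133677e-04  1.70928955e+00]
```

Call:
{"api": "arm_command", "payload": {
  "targets": [
    [-0.003, -0.002, -0.045, 0],
    [-0.003, -0.002, -0.088, 0],
    [-0.003, -0.002, -0.088, 0],
    [-0.003, -0.002, -0.088, 0]
  ]
}}

```text
time: 4.47
tool_pos: [0.635, 0.1803, 0.0022]
ee_rot: [3.141, 0.0, 1.71]
wrist_force: [0.2, 0.4, -0.0]
width: 0.0943
finger_force: 0.0
```

Call:
{"api": "arm_command", "payload": {
  "targets": [
    [0, 0, 0, 0],
    [0, 0, 0, 0],
    [0, 0, 0, 0],
    [0, 0, 0, 0],
    [0, 0, 0, 0],
    [0, 0, 0, 0]
  ],
  "claw": 1
}}

```text
time: 4.97
tool_pos: [0.6348, 0.1802, 0.0016]
ee_rot: [3.141, 0.0, 1.71]
wrist_force: [-0.4, -0.7, 0.6]
width: 0.0573
finger_force: 0.0
```

Call:
{"api": "arm_command", "payload": {
  "targets": [
    [0, 0, 0, 0],
    [0, 0, 0, 0],
    [0, 0, 0, 0],
    [0, 0, 0, 0],
    [0, 0, 0, 0],
    [0, 0, 0, 0]
  ],
  "claw": 1
}}

```text
time: 5.47
tool_pos: [0.6348, 0.1802, 0.0015]
ee_rot: [3.141, -0.0, 1.71]
wrist_force: [0.3, -0.5, -1.3]
width: 0.0336
finger_force: 30.0
```

Call:
{"api": "arm_command", "payload": {
  "targets": [
    [0, 0, 0.05, 0],
    [0, 0, 0.1, 0],
    [0, 0, 0.15, 0],
    [0, 0, 0.15, 0],
    [0, 0, 0.15, 0]
  ]
}}

```text
time: 5.88
tool_pos: [0.6358, 0.1805, 0.078]
ee_rot: [3.138, -0.0, 1.71]
wrist_force: [-0.3, -0.2, -1.7]
width: 0.0337
finger_force: 30.0
```

Call:
{"api": "arm_command", "payload": {
  "targets": [
    [0.003, -0.642, 0, 0.02],
    [0.003, -0.642, 0, 0.02],
    [0.003, -0.642, 0, 0.02],
    [0.003, -0.642, 0, 0.02],
    [0.003, -0.642, 0, 0.02],
    [0.003, -0.642, 0, 0.02],
    [0.003, -0.642, 0, 0.02],
    [0.003, -0.642, 0, 0.02]
  ]
}}

```text
time: 6.55
tool_pos: [0.634, -0.1442, 0.0729]
ee_rot: [-3.137, -0.001, 1.749]
wrist_force: [-0.0, 0.1, -1.9]
width: 0.0331
finger_force: 30.0
```

Call:
{"api": "arm_command", "payload": {
  "targets": [
    [0, 0, 0, 0],
    [0, 0, 0, 0],
    [0, 0, 0, 0]
  ]
}}

```text
time: 6.8
tool_pos: [0.6349, -0.1399, 0.0739]
ee_rot: [-3.138, -0.003, 1.751]
wrist_force: [-1.5, 0.6, -2.1]
width: 0.0337
finger_force: 30.0
```

```bash
python3 - <<'E'
from h import *
L=[]
for i in range(3): 
    o=robot.get_obs(); L.append(np.r_[o['tool_pos'],o['ee_rot'][2]]); T=pose();im=robot.snapshot('wrist')
print(np.array(L).round(4)); np.save('T5.npy',T)
# offset from stop in cradle axes
e=np.array([.1809,-.9835]);n=np.array([.9835,.1809])
d=np.mean(L,0)[:2]-[.624,-.0689];print('along',d@e,'across',d@n,'force',robot.get_obs()['wrist_force'])
cv2.imwrite('pics/w5.png',im[...,::-1])
E
```

```text
[[ 0.6349 -0.1399  0.0739  1.7514]
 [ 0.6353 -0.1392  0.0745  1.7527]
 [ 0.6357 -0.1389  0.0751  1.7534]]
along 0.0713258514538558 across -0.0016387107821172584 force [ 0.48400724  0.23620531 -1.91222632]
```

View pics/w5.png

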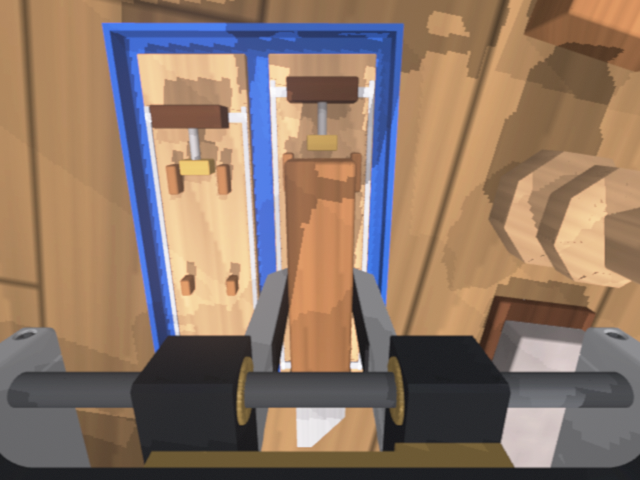

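The knife is held straight. Its butt edge is at about (289..357,159), and the brass stop's front edge is just behind it at (322,149).

```bash
python3 - <<'E'
from h import *
C=cam('wrist',np.load('T5.npy'));zt=np.load('T5.npy')[2,3]-.002+.02
e=np.array([.1809,-.9835]);n=np.array([.9835,.1809]);s=np.array([.624,-.0689])
for nm,p,z in [('buttL',(289,159),zt),('buttR',(357,158),zt),('midL',(291,300),zt),('midR',(352,300),zt),('stopL',(307,150),.026),('stopR',(337,150),.026)]:
    P=plane(C,p,z)[:2]-s;print(nm,(P@e).round(4),(P@n).round(4))
E
```

```text
buttL 0.0003 -0.0156
buttR -0.0002 0.0161
midL 0.0733 -0.0164
midR 0.0732 0.0158
stopL -0.0003 -0.0098
stopR -0.0003 0.0099
```

Call:
{"api": "arm_command", "payload": {
  "targets": [
    [0.0024, -0.0047, 0, 0],
    [0.0024, -0.0047, -0.03, 0],
    [0.0024, -0.0047, -0.06, 0],
    [0.0024, -0.0047, -0.085, 0],
    [0.0024, -0.0047, -0.085, 0],
    [0.0024, -0.0047, -0.085, 0]
  ]
}}

```text
time: 7.45
tool_pos: [0.6367, -0.1423, 0.0328]
ee_rot: [-3.139, -0.001, 1.752]
wrist_force: [-0.1, 0.3, -0.8]
width: 0.0338
finger_force: 30.0
```

Call:
{"api": "arm_command", "payload": {
  "targets": [
    [0, 0, -0.004, 0],
    [0, 0, -0.008, 0],
    [0, 0, -0.008, 0]
  ]
}}

```text
time: 7.7
tool_pos: [0.6378, -0.1432, 0.0306]
ee_rot: [3.14, 0.001, 1.752]
wrist_force: [-0.2, -0.4, -1.1]
width: 0.0332
finger_force: 30.0
```

Call:
{"api": "arm_command", "payload": {
  "targets": [
    [0, 0, -0.004, 0],
    [0, 0, -0.004, 0]
  ]
}}

```text
time: 7.87
tool_pos: [0.6375, -0.1432, 0.0281]
ee_rot: [3.141, 0.0, 1.752]
wrist_force: [0.1, -0.2, -1.8]
width: 0.0337
finger_force: 30.0
```

Call:
{"api": "arm_command", "payload": {
  "targets": [
    [0, 0, -0.004, 0],
    [0, 0, -0.006, 0],
    [0, 0, -0.006, 0]
  ]
}}

```text
time: 8.12
tool_pos: [0.6377, -0.1433, 0.0255]
ee_rot: [3.141, 0.001, 1.752]
wrist_force: [0.2, 0.4, 0.4]
width: 0.0345
finger_force: 30.0
```

Call:
{"api": "arm_command", "payload": {
  "targets": [
    [0, 0, -0.003, 0],
    [0, 0, -0.005, 0],
    [0, 0, -0.005, 0]
  ]
}}

```text
time: 8.37
tool_pos: [0.6379, -0.1431, 0.023]
ee_rot: [3.14, 0.001, 1.752]
wrist_force: [0.2, 0.3, 2.7]
width: 0.0336
finger_force: 30.0
```

Call:
{"api": "arm_command", "payload": {
  "targets": [
    [0, 0, -0.003, 0],
    [0, 0, -0.004, 0],
    [0, 0, -0.004, 0]
  ]
}}

```text
time: 8.62
tool_pos: [0.6377, -0.1431, 0.0206]
ee_rot: [3.141, 0.0, 1.752]
wrist_force: [-0.3, 1.4, 2.0]
width: 0.0342
finger_force: 30.0
```

```bash
python3 - <<'E'
from h import *
T=pose();im=robot.snapshot('wrist');np.save('T6.npy',T)
s=robot.snapshot('scene');print(T[:3,3],robot.get_obs()['wrist_force'].round(1))
a=cv2.resize(im[100:340,220:440,::-1],(400,436));b=cv2.resize(s[200:300,180:280,::-1][:, :],(400,400));b=cv2.copyMakeBorder(b,0,36,0,0,cv2.BORDER_CONSTANT)
b=cv2.resize(s[190:300,180:350,::-1],(400,259));b=cv2.copyMakeBorder(b,0,177,0,0,cv2.BORDER_CONSTANT)
cv2.imwrite('pics/c6.png',np.hstack([a,b]))
E
```

```text
[ 0.63770017 -0.14311698  0.02057059] [0.9 1.1 1.8]
```

View pics/c6.png

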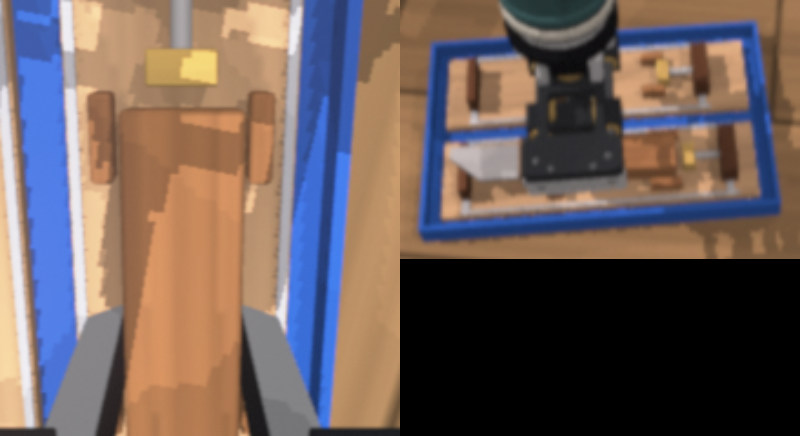

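The left crop shows the butt inside the channel, centred, with a small gap to the brass stop. The scene crop shows the blade resting across the fence.

```bash
python3 - <<'E'
from h import *
C=cam('wrist',np.load('T6.npy'));e=np.array([.1809,-.9835]);n=np.array([.9835,.1809]);s=np.array([.624,-.0689])
for nm,p,z in [('buttL',(220+122/1.818,100+110/1.818),.034),('buttR',(220+243/1.818,100+109/1.818),.034),('stop',(220+181/1.818,100+85/1.818),.026)]:
    P=plane(C,p,z)[:2]-s;print(nm,(P@e).round(4),(P@n).round(4))
d=np.load('T6.npy')[:2,3]-s;print('tcp',d@e,d@n)
E
```

```text
buttL 0.0058 -0.0156
buttR 0.0055 0.0163
stop -0.0003 -0.0
tcp 0.0754707649526048 4.826573210927838e-05
```

Call:
{"api": "arm_command", "payload": {
  "targets": [
    [-0.001, 0.006, 0, 0],
    [-0.002, 0.012, 0, 0],
    [-0.003, 0.018, 0, 0],
    [-0.0045, 0.024, 0, 0],
    [-0.0045, 0.024, 0, 0],
    [-0.0045, 0.024, 0, 0]
  ]
}}

```text
time: 9.22
tool_pos: [0.6352, -0.1327, 0.0203]
ee_rot: [3.142, 0.003, 1.751]
wrist_force: [1.9, -4.6, -1.4]
width: 0.0338
finger_force: 30.0
```

Call:
{"api": "arm_command", "payload": {
  "targets": [
    [-0.0004, 0.002, 0, 0],
    [-0.0007, 0.004, 0, 0],
    [-0.0007, 0.004, 0, 0]
  ]
}}

```text
time: 9.47
tool_pos: [0.635, -0.1311, 0.0203]
ee_rot: [3.141, 0.004, 1.751]
wrist_force: [2.3, -6.6, -0.7]
width: 0.0336
finger_force: 30.0
```

Call:
{"api": "arm_command", "payload": {
  "targets": [
    [-0.0004, 0.002, 0, 0],
    [-0.0007, 0.004, 0, 0],
    [-0.0007, 0.004, 0, 0]
  ]
}}

```text
time: 9.72
tool_pos: [0.6346, -0.1293, 0.0202]
ee_rot: [3.142, 0.004, 1.751]
wrist_force: [1.8, -7.1, -0.9]
width: 0.0338
finger_force: 30.0
```

Call:
{"api": "arm_command", "payload": {
  "targets": [
    [-0.0003, 0.0015, 0, 0],
    [-0.0006, 0.003, 0, 0],
    [-0.0006, 0.003, 0, 0]
  ]
}}

```text
time: 9.97
tool_pos: [0.6344, -0.128, 0.0202]
ee_rot: [3.141, 0.004, 1.751]
wrist_force: [2.6, -6.0, -2.1]
width: 0.0337
finger_force: 30.0
```

```bash
python3 - <<'E'
from h import *
F=[]
for i in range(6):
    F.append(np.r_[robot.get_obs()['tool_pos']*1000,robot.get_obs()['wrist_force']]);robot.snapshot('wrist')
print(np.array(F).round(1))
E
```

```text
[[ 634.4 -128.    20.2    2.6   -6.    -2.1]
 [ 634.4 -128.    20.2    1.8   -6.6   -1.8]
 [ 634.4 -128.    20.2    2.4   -6.3   -2. ]
 [ 634.4 -128.    20.2    2.2   -6.3   -1. ]
 [ 634.4 -128.    20.2    1.9   -6.3   -1.6]
 [ 634.4 -128.    20.2    1.4   -7.    -1.8]]
```

Call:
{"api": "arm_command", "payload": {
  "targets": [
    [-0.0002, 0.001, 0, 0],
    [-0.0005, 0.0025, 0, 0],
    [-0.0005, 0.0025, 0, 0]
  ]
}}

```text
time: 10.52
tool_pos: [0.6342, -0.1269, 0.0202]
ee_rot: [3.141, 0.005, 1.75]
wrist_force: [2.5, -6.4, -1.3]
width: 0.0338
finger_force: 30.0
```

Call:
{"api": "arm_command", "payload": {
  "targets": [
    [0, 0, -0.002, 0],
    [0, 0, -0.004, 0],
    [0, 0, -0.004, 0]
  ]
}}

```text
time: 10.77
tool_pos: [0.6343, -0.127, 0.0191]
ee_rot: [3.141, 0.005, 1.751]
wrist_force: [0.7, -7.4, 1.0]
width: 0.0337
finger_force: 30.0
```

```bash
python3 - <<'E'
from h import *
F=[]
for i in range(3):
    F.append(np.r_[robot.get_obs()['tool_pos']*1000,robot.get_obs()['wrist_force']]);s=robot.snapshot('scene')
print(np.array(F).round(1))
cv2.imwrite('pics/s7.png',cv2.resize(s[225:295,185:335,::-1],(750,350),interpolation=cv2.INTER_CUBIC))
E
```

```text
[[ 634.3 -127.    19.1    0.7   -7.4    1. ]
 [ 634.3 -127.    19.1    1.6   -7.2    2.1]
 [ 634.3 -127.    19.2    1.1   -6.4    0.8]]
```

View pics/s7.png

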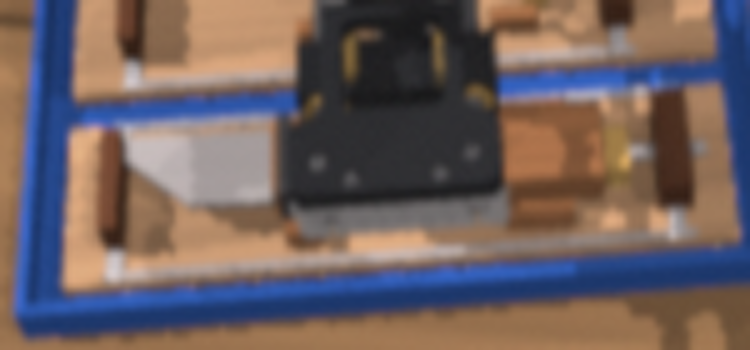

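The blade tip now sits clear on the inner side of the fence (110–125, 130–140), and the butt is on the board against the pressed stop. Next I'll lower the blade.

Call:
{"api": "arm_command", "payload": {
  "targets": [
    [0, 0, -0.002, 0],
    [0, 0, -0.004, 0],
    [0, 0, -0.004, 0]
  ]
}}

```text
time: 11.17
tool_pos: [0.6344, -0.127, 0.0172]
ee_rot: [3.141, 0.005, 1.75]
wrist_force: [1.2, -7.8, 2.2]
width: 0.034
finger_force: 30.0
```

Call:
{"api": "arm_command", "payload": {
  "targets": [
    [0, 0, -0.002, 0],
    [0, 0, -0.004, 0],
    [0, 0, -0.004, 0]
  ]
}}

```text
time: 11.42
tool_pos: [0.6346, -0.127, 0.0154]
ee_rot: [3.14, 0.005, 1.75]
wrist_force: [1.0, -6.4, 3.2]
width: 0.0338
finger_force: 30.0
```

Call:
{"api": "arm_command", "payload": {
  "targets": [
    [0, 0, -0.002, 0],
    [0, 0, -0.002, 0],
    [0, 0, -0.002, 0]
  ]
}}

```text
time: 11.67
tool_pos: [0.6346, -0.127, 0.0145]
ee_rot: [3.14, 0.005, 1.751]
wrist_force: [1.4, -7.1, 2.2]
width: 0.0337
finger_force: 30.0
```

Call:
{"api": "arm_command", "payload": {
  "targets": [
    [0, 0, -0.001, 0],
    [0, 0, -0.002, 0],
    [0, 0, -0.002, 0]
  ]
}}

```text
time: 11.92
tool_pos: [0.6346, -0.127, 0.0135]
ee_rot: [3.14, 0.005, 1.75]
wrist_force: [1.4, -7.0, 1.8]
width: 0.034
finger_force: 30.0
```

Call:
{"api": "arm_command", "payload": {
  "targets": [
    [0, 0, -0.001, 0],
    [0, 0, -0.001, 0],
    [0, 0, -0.001, 0]
  ]
}}

```text
time: 12.17
tool_pos: [0.6347, -0.127, 0.0133]
ee_rot: [3.14, 0.005, 1.751]
wrist_force: [1.2, -7.4, 2.9]
width: 0.0333
finger_force: 30.0
```

Call:
{"api": "arm_command", "payload": {
  "targets": [
    [0, 0, -0.001, 0],
    [0, 0, -0.001, 0],
    [0, 0, -0.001, 0]
  ]
}}

```text
time: 12.42
tool_pos: [0.6347, -0.127, 0.0133]
ee_rot: [3.14, 0.005, 1.751]
wrist_force: [1.1, -7.6, 4.4]
width: 0.0337
finger_force: 30.0
```

```bash
python3 - <<'E'
from h import *
F=[]
for i in range(3):
    F.append(np.r_[robot.get_obs()['tool_pos']*1000,robot.get_obs()['wrist_force'],robot.get_obs()['wrist_torque']*10]);s=robot.snapshot('scene')
print(np.array(F).round(1))
E
```

```text
[[ 6.347e+02 -1.270e+02  1.330e+01  1.100e+00 -7.600e+00  4.400e+00
  -1.060e+01  0.000e+00  1.000e-01]
 [ 6.347e+02 -1.270e+02  1.330e+01 -8.000e-01 -5.900e+00  4.400e+00
  -1.020e+01  1.000e-01  0.000e+00]
 [ 6.347e+02 -1.270e+02  1.330e+01  5.000e-01 -6.800e+00  4.300e+00
  -1.040e+01  4.000e-01  3.000e-01]]
```

Call:
{"api": "arm_command", "payload": {
  "targets": [
    [0, 0, 0, 0],
    [0, 0, 0, 0],
    [0, 0, 0, 0],
    [0, 0, 0, 0],
    [0, 0, 0, 0],
    [0, 0, 0, 0]
  ],
  "claw": 0.4
}}

```text
time: 13.07
tool_pos: [0.6351, -0.1237, 0.0124]
ee_rot: [3.139, -0.0, 1.752]
wrist_force: [4.1, 1.3, 5.7]
width: 0.0565
finger_force: 2.6
```

Call:
{"api": "arm_command", "payload": {
  "targets": [
    [0, 0, 0.02, 0],
    [0, 0, 0.06, 0],
    [0, 0, 0.14, 0],
    [0, 0, 0.22, 0],
    [0, 0, 0.28, 0],
    [0, 0, 0.28, 0],
    [0, 0, 0.28, 0]
  ]
}}

```text
time: 13.65
tool_pos: [0.6339, -0.1246, 0.1535]
ee_rot: [3.14, 0.001, 1.751]
wrist_force: [-0.2, 0.5, -0.6]
width: 0.0561
finger_force: 0.0
```

```bash
python3 - <<'E'
from h import *
T=pose();im=robot.snapshot('wrist');print(T[:3,3]);np.save('T8.npy',T)
cv2.imwrite('pics/w8.png',cv2.resize(im[40:400,180:480,::-1],(500,600)))
E
```

```text
[ 0.63386475 -0.12460628  0.15354692]
```

View pics/w8.png

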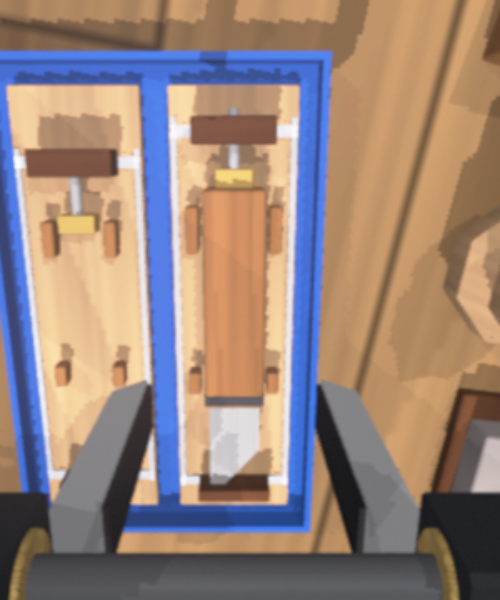

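The picture shows the knife lying in the wide cradle between the guides, butt on the stop (235,180) and blade end at the fence (232,487). That was my tenth and last picture, so the chisel will be done from numbers. I'll fetch it now.

Call:
{"api": "arm_command", "payload": {
  "targets": [
    [-0.278, 0.666, 0, -0.003],
    [-0.278, 0.666, 0, -0.003],
    [-0.278, 0.666, 0, -0.003],
    [-0.278, 0.666, 0, -0.003],
    [-0.278, 0.666, 0, -0.003],
    [-0.278, 0.666, 0, -0.003],
    [-0.278, 0.666, 0, -0.003],
    [-0.278, 0.666, 0, -0.003]
  ]
}}

```text
time: 14.37
tool_pos: [0.502, 0.1841, 0.1479]
ee_rot: [-3.134, 0.001, 1.745]
wrist_force: [0.7, 0.6, -0.7]
width: 0.0562
finger_force: 0.0
```

Call:
{"api": "arm_command", "payload": {
  "targets": [
    [-0.013, 0.053, -0.06, 0],
    [-0.013, 0.053, -0.14, 0],
    [-0.013, 0.053, -0.21, 0],
    [-0.013, 0.053, -0.21, 0],
    [-0.013, 0.053, -0.21, 0],
    [-0.013, 0.053, -0.21, 0]
  ]
}}

```text
time: 14.87
tool_pos: [0.499, 0.2094, 0.0467]
ee_rot: [-3.141, 0.0, 1.745]
wrist_force: [0.0, 0.3, 0.8]
width: 0.0565
finger_force: 0.0
```

```bash
python3 - <<'E'
from h import *
for i in range(4):
    o=robot.get_obs();print(o['tool_pos'].round(4),o['ee_rot'].round(3));robot.snapshot('wrist')
E
```

```text
[0.499  0.2094 0.0467] [-3.141  0.     1.745]
[0.5003 0.2096 0.0482] [ 3.139 -0.     1.744]
[0.5008 0.2098 0.0489] [ 3.138 -0.     1.744]
[0.501  0.2098 0.0492] [ 3.137e+00 -1.000e-03  1.744e+00]
```

Call:
{"api": "arm_command", "payload": {
  "targets": [
    [-0.012, -0.002, 0, 0],
    [-0.012, -0.002, -0.045, 0],
    [-0.012, -0.002, -0.089, 0],
    [-0.012, -0.002, -0.089, 0],
    [-0.012, -0.002, -0.089, 0]
  ]
}}

```text
time: 15.48
tool_pos: [0.4927, 0.2085, 0.0024]
ee_rot: [-3.141, 0.0, 1.745]
wrist_force: [0.1, 0.2, 0.1]
width: 0.0565
finger_force: 0.0
```

Call:
{"api": "arm_command", "payload": {
  "targets": [
    [0, 0, 0, 0],
    [0, 0, 0, 0],
    [0, 0, 0, 0],
    [0, 0, 0, 0],
    [0, 0, 0, 0],
    [0, 0, 0, 0],
    [0, 0, 0, 0],
    [0, 0, 0, 0]
  ],
  "claw": 1
}}

```text
time: 16.15
tool_pos: [0.4932, 0.2088, 0.0023]
ee_rot: [3.141, -0.0, 1.745]
wrist_force: [-0.6, -0.4, 1.1]
width: 0.0217
finger_force: 30.0
```

Call:
{"api": "arm_command", "payload": {
  "targets": [
    [0, 0, 0.05, 0],
    [0, 0, 0.1, 0],
    [0, 0, 0.15, 0.003],
    [0.122, -0.735, 0.15, 0.003],
    [0.122, -0.735, 0.15, 0.003],
    [0.122, -0.735, 0.15, 0.003],
    [0.122, -0.735, 0.15, 0.003],
    [0.122, -0.735, 0.15, 0.003]
  ]
}}

```text
time: 16.82
tool_pos: [0.5269, 0.0016, 0.0769]
ee_rot: [-3.142, -0.0, 1.752]
wrist_force: [0.9, -0.4, -0.9]
width: 0.0218
finger_force: 30.0
```

```bash
python3 - <<'E'
from h import *
o=robot.get_obs();print(o['tool_pos'],(np.array([.5541,-.1587])-o['tool_pos'][:2])/.5)
E
```

```text
[0.52685048 0.00156158 0.07687836] [ 0.05449904 -0.32052316]
```

Call:
{"api": "arm_command", "payload": {
  "targets": [
    [0.053, -0.323, 0, 0],
    [0.053, -0.323, 0, 0],
    [0.053, -0.323, 0, 0],
    [0.053, -0.323, 0, 0],
    [0.053, -0.323, 0, 0],
    [0.053, -0.323, 0, 0],
    [0.053, -0.323, 0, 0],
    [0.053, -0.323, 0, 0]
  ]
}}

```text
time: 17.48
tool_pos: [0.5533, -0.1569, 0.0766]
ee_rot: [-3.141, -0.001, 1.753]
wrist_force: [-0.4, 0.3, -1.5]
width: 0.0216
finger_force: 30.0
```

```bash
cat > st.py <<'E'
from h import *
e=np.array([.1809,-.9835]);n=np.array([.9835,.1809]);s=np.array([.5433,-.1002])
for i in range(5):
    o=robot.get_obs();T=pose();im=robot.snapshot('wrist')
d=o['tool_pos'][:2]-s;print(o['tool_pos'].round(4),o['ee_rot'].round(4),'along',(d@e).round(4),'across',(d@n).round(4),o['wrist_force'].round(1))
# orange handle mask seen by the camera, at the top face of the tool
h=cv2.cvtColor(cv2.GaussianBlur(im,(3,3),0),cv2.COLOR_RGB2HSV);k=cv2.inRange(h,(5,135,90),(14,255,255));b=cv2.inRange(h,(20,120,120),(30,255,255))
C=cam('wrist',T);zt=T[2,3]+.018
def ext(m,row): x=np.where(m[row,260:400])[0]+260;return (x.min(),x.max()) if len(x) else None
for row in range(90,300,15):
    x=ext(k,row)
    if x is not None:
        q=[((plane(C,(u,row),zt)[:2]-s)@np.c_[e,n]).round(4) for u in(x[0]-.5,x[1]+.5)];print(row,x,q[0],q[1])
col=k[:330,315:326].mean(1)>128;r=np.where(col)[0];
if len(r):
  runs=np.split(r,np.where(np.diff(r)>1)[0]+1);print('orange runs',[(a[0],a[-1]) for a in runs])
  a=max(runs,key=len)[0];print('butt along',((plane(C,(320,a-.5),zt)[:2]-s)@e).round(4))
r,c=np.where(b[:300,200:440]);print('brass',r.min() if len(r) else 0,r.max() if len(r) else 0,c.min()+200 if len(c) else 0,c.max()+200 if len(c) else 0)
E
python3 st.py
```

```text
[ 0.5536 -0.157   0.0771] [ 3.1414e+00 -1.0000e-04  1.7536e+00] along 0.0577 across -0.0001 [ 0.8 -0.6 -0.9]
165 (np.int64(295), np.int64(295)) [-0.0103 -0.012 ] [-0.0103 -0.0116]
180 (np.int64(295), np.int64(296)) [-0.0033 -0.0122] [-0.0033 -0.0112]
210 (np.int64(325), np.int64(336)) [0.0113 0.0021] [0.0113 0.008 ]
225 (np.int64(313), np.int64(338)) [ 0.0188 -0.0037] [0.0188 0.0091]
240 (np.int64(314), np.int64(339)) [ 0.0266 -0.0033] [0.0266 0.0097]
255 (np.int64(311), np.int64(338)) [ 0.0346 -0.0048] [0.0346 0.0093]
270 (np.int64(308), np.int64(339)) [ 0.0428 -0.0064] [0.0428 0.01  ]
285 (np.int64(306), np.int64(399)) [ 0.0513 -0.0076] [0.0512 0.0414]
orange runs [(np.int64(222), np.int64(329))]
butt along 0.0171
brass 118 127 436 439
```

Call:
{"api": "arm_command", "payload": {
  "targets": [
    [0.001, -0.006, 0, 0],
    [0.001, -0.006, -0.03, 0],
    [0.001, -0.006, -0.06, 0],
    [0.001, -0.006, -0.088, 0],
    [0.001, -0.006, -0.088, 0],
    [0.001, -0.006, -0.088, 0]
  ]
}}

```text
time: 18.23
tool_pos: [0.5534, -0.161, 0.0322]
ee_rot: [-3.14, -0.001, 1.752]
wrist_force: [0.1, -0.3, 0.1]
width: 0.0218
finger_force: 30.0
```

Call:
{"api": "arm_command", "payload": {
  "targets": [
    [0, 0, -0.003, 0],
    [0, 0, -0.006, 0],
    [0, 0, -0.006, 0]
  ]
}}

```text
time: 18.48
tool_pos: [0.5547, -0.1615, 0.0308]
ee_rot: [3.14, 0.001, 1.752]
wrist_force: [0.5, 0.1, -0.2]
width: 0.022
finger_force: 30.0
```

```bash
python3 st.py | head -1
```

```text
[ 0.5544 -0.1614  0.0305] [3.1408e+00 5.0000e-04 1.7516e+00] along 0.0622 across -0.0001 [-0.2  0.2 -0.4]
```

Call:
{"api": "arm_command", "payload": {
  "targets": [
    [0, 0, -0.003, 0],
    [0, 0, -0.006, 0],
    [0, 0, -0.009, 0],
    [0, 0, -0.009, 0]
  ]
}}

```text
time: 19.07
tool_pos: [0.5544, -0.1613, 0.0257]
ee_rot: [3.141, 0.0, 1.752]
wrist_force: [-0.3, 0.6, 2.2]
width: 0.0216
finger_force: 30.0
```

Call:
{"api": "arm_command", "payload": {
  "targets": [
    [0, 0, -0.003, 0],
    [0, 0, -0.006, 0],
    [0, 0, -0.006, 0]
  ]
}}

```text
time: 19.32
tool_pos: [0.5544, -0.1612, 0.0226]
ee_rot: [3.141, 0.0, 1.752]
wrist_force: [0.1, 0.1, 3.1]
width: 0.0216
finger_force: 30.0
```

Call:
{"api": "arm_command", "payload": {
  "targets": [
    [0, 0, -0.003, 0],
    [0, 0, -0.005, 0],
    [0, 0, -0.005, 0]
  ]
}}

```text
time: 19.57
tool_pos: [0.5543, -0.1613, 0.0199]
ee_rot: [3.141, 0.0, 1.752]
wrist_force: [0.5, 2.0, 2.6]
width: 0.022
finger_force: 30.0
```

```bash
python3 st.py
```

```text
[ 0.5543 -0.1612  0.02  ] [ 3.1412 -0.      1.7516] along 0.062 across -0.0003 [-0.2  1.7  2.6]
180 (np.int64(348), np.int64(356)) [0.001  0.0129] [0.001  0.0172]
195 (np.int64(322), np.int64(350)) [0.0082 0.0006] [0.0082 0.0145]
210 (np.int64(325), np.int64(338)) [0.0156 0.0021] [0.0156 0.0089]
225 (np.int64(314), np.int64(339)) [ 0.0232 -0.0033] [0.0232 0.0095]
240 (np.int64(312), np.int64(338)) [ 0.0309 -0.0044] [0.031  0.0091]
255 (np.int64(310), np.int64(338)) [ 0.0389 -0.0055] [0.0389 0.0092]
270 (np.int64(308), np.int64(339)) [ 0.0471 -0.0066] [0.0472 0.0099]
285 (np.int64(305), np.int64(339)) [ 0.0556 -0.0082] [0.0556 0.01  ]
orange runs [(np.int64(214), np.int64(329))]
butt along 0.0173
brass 0 0 0 0
```

Call:
{"api": "arm_command", "payload": {
  "targets": [
    [-0.001, 0.006, 0, 0],
    [-0.002, 0.012, 0, 0],
    [-0.003, 0.018, 0, 0],
    [-0.0045, 0.024, 0, 0],
    [-0.0045, 0.024, 0, 0],
    [-0.0045, 0.024, 0, 0]
  ]
}}

```text
time: 20.32
tool_pos: [0.5519, -0.1506, 0.0197]
ee_rot: [-3.142, 0.003, 1.751]
wrist_force: [2.1, -3.9, -1.2]
width: 0.0219
finger_force: 30.0
```

```bash
cat > f.py <<'E'
from h import *
e=np.array([.1809,-.9835]);s=np.array([.5433,-.1002]);F=[]
for i in range(4):
    o=robot.get_obs();F.append(np.r_[o['wrist_force'][:2]@-e*-1,o['wrist_force'][2]]);robot.snapshot('wrist')
print(o['tool_pos'].round(4),'along',((o['tool_pos'][:2]-s)@e).round(4),'F along, z',np.mean(F,0).round(1),o['time'])
E
python3 f.py
```

```text
[ 0.5519 -0.1507  0.0197] along 0.0512 F along, z [ 4.6 -1. ] 20.4667
```

Call:
{"api": "arm_command", "payload": {
  "targets": [
    [-0.0009, 0.005, 0, 0],
    [-0.0018, 0.01, 0, 0],
    [-0.0018, 0.01, 0, 0],
    [-0.0018, 0.01, 0, 0]
  ]
}}

```text
time: 20.85
tool_pos: [0.5512, -0.1463, 0.0198]
ee_rot: [3.142, 0.004, 1.751]
wrist_force: [1.6, -6.5, -1.4]
width: 0.0219
finger_force: 30.0
```

```bash
python3 f.py
```

```text
[ 0.5511 -0.1464  0.0198] along 0.0469 F along, z [ 6.1 -0.8] 21.0
```

Call:
{"api": "arm_command", "payload": {
  "targets": [
    [-0.0004, 0.0025, 0, 0],
    [-0.0008, 0.005, 0, 0],
    [-0.0008, 0.005, 0, 0]
  ]
}}

```text
time: 21.3
tool_pos: [0.5508, -0.1443, 0.0199]
ee_rot: [3.142, 0.005, 1.751]
wrist_force: [0.5, -7.2, -1.4]
width: 0.0215
finger_force: 30.0
```

```bash
python3 f.py
```

```text
[ 0.5508 -0.1443  0.0199] along 0.0447 F along, z [ 6.6 -1.5] 21.45
```

Call:
{"api": "arm_command", "payload": {
  "targets": [
    [-0.0002, 0.001, 0, 0],
    [-0.0004, 0.002, 0, 0],
    [-0.0004, 0.002, 0, 0]
  ]
}}

```text
time: 21.75
tool_pos: [0.5506, -0.1434, 0.0199]
ee_rot: [3.142, 0.005, 1.751]
wrist_force: [1.5, -7.6, -0.7]
width: 0.0215
finger_force: 30.0
```

```bash
python3 f.py
```

```text
[ 0.5506 -0.1435  0.0199] along 0.0439 F along, z [ 7.7 -0.8] 21.9
```

Call:
{"api": "arm_command", "payload": {
  "targets": [
    [0, 0, -0.002, 0],
    [0, 0, -0.004, 0],
    [0, 0, -0.006, 0],
    [0, 0, -0.006, 0]
  ]
}}

```text
time: 22.28
tool_pos: [0.5512, -0.1437, 0.0182]
ee_rot: [3.14, 0.006, 1.751]
wrist_force: [0.1, -7.0, 3.3]
width: 0.0217
finger_force: 30.0
```

Call:
{"api": "arm_command", "payload": {
  "targets": [
    [0, 0, -0.002, 0],
    [0, 0, -0.004, 0],
    [0, 0, -0.004, 0]
  ]
}}

```text
time: 22.53
tool_pos: [0.5513, -0.1437, 0.0164]
ee_rot: [3.14, 0.006, 1.751]
wrist_force: [0.6, -7.3, 3.8]
width: 0.0216
finger_force: 30.0
```

Call:
{"api": "arm_command", "payload": {
  "targets": [
    [0, 0, -0.001, 0],
    [0, 0, -0.002, 0],
    [0, 0, -0.002, 0]
  ]
}}

```text
time: 22.78
tool_pos: [0.5513, -0.1437, 0.0155]
ee_rot: [3.14, 0.006, 1.751]
wrist_force: [0.5, -8.9, 4.0]
width: 0.0222
finger_force: 30.0
```

```bash
python3 f.py
```

```text
[ 0.5513 -0.1437  0.0155] along 0.0442 F along, z [7.8 4. ] 22.9333
```

Call:
{"api": "arm_command", "payload": {
  "targets": [
    [0, 0, -0.001, 0],
    [0, 0, -0.002, 0],
    [0, 0, -0.002, 0]
  ]
}}

```text
time: 23.23
tool_pos: [0.5513, -0.1437, 0.0145]
ee_rot: [3.14, 0.006, 1.751]
wrist_force: [-0.3, -6.7, 3.9]
width: 0.0215
finger_force: 30.0
```

Call:
{"api": "arm_command", "payload": {
  "targets": [
    [0, 0, -0.001, 0],
    [0, 0, -0.001, 0],
    [0, 0, -0.001, 0]
  ]
}}

```text
time: 23.48
tool_pos: [0.5513, -0.1436, 0.014]
ee_rot: [3.14, 0.006, 1.751]
wrist_force: [0.5, -7.0, 4.3]
width: 0.0214
finger_force: 30.0
```

```bash
python3 f.py
```

```text
[ 0.5513 -0.1436  0.014 ] along 0.0442 F along, z [6.8 4.2] 23.6333
```

Call:
{"api": "arm_command", "payload": {
  "targets": [
    [0, 0, -0.001, 0],
    [0, 0, -0.001, 0],
    [0, 0, -0.001, 0]
  ]
}}

```text
time: 23.93
tool_pos: [0.5513, -0.1436, 0.0137]
ee_rot: [3.14, 0.006, 1.751]
wrist_force: [0.5, -6.9, 5.2]
width: 0.0218
finger_force: 30.0
```

Call:
{"api": "arm_command", "payload": {
  "targets": [
    [0, 0, -0.001, 0],
    [0, 0, -0.001, 0],
    [0, 0, -0.001, 0]
  ]
}}

```text
time: 24.18
tool_pos: [0.5513, -0.1437, 0.0137]
ee_rot: [3.14, 0.006, 1.751]
wrist_force: [-1.6, -7.4, 7.0]
width: 0.022
finger_force: 30.0
```

```bash
python3 f.py
```

```text
[ 0.5513 -0.1436  0.0137] along 0.0442 F along, z [6.5 6.5] 24.3333
```

Solid and flat. I'll release (opening about 43 mm) and rise.

Call:
{"api": "arm_command", "payload": {
  "targets": [
    [0, 0, 0, 0],
    [0, 0, 0, 0],
    [0, 0, 0, 0],
    [0, 0, 0, 0],
    [0, 0, 0, 0],
    [0, 0, 0, 0]
  ],
  "claw": 0.54
}}

```text
time: 24.88
tool_pos: [0.5517, -0.1403, 0.0123]
ee_rot: [3.139, 0.0, 1.752]
wrist_force: [3.4, 0.6, 4.1]
width: 0.0435
finger_force: 2.6
```

Call:
{"api": "arm_command", "payload": {
  "targets": [
    [0, 0, 0.02, 0],
    [0, 0, 0.06, 0],
    [0, 0, 0.14, 0],
    [0, 0, 0.22, 0],
    [0, 0, 0.28, 0],
    [0, 0, 0.28, 0],
    [0, 0, 0.28, 0]
  ]
}}

```text
time: 25.47
tool_pos: [0.5503, -0.141, 0.1532]
ee_rot: [3.141, 0.001, 1.752]
wrist_force: [-0.2, 0.6, -0.8]
width: 0.0435
finger_force: 0.0
```

Call:
{"api": "arm_command", "payload": {
  "targets": [
    [0.06, 0.03, 0, 0],
    [0.06, 0.03, 0, 0],
    [0.06, 0.03, 0, 0],
    [0.06, 0.03, 0, 0]
  ]
}}

```text
time: 25.8
tool_pos: [0.5787, -0.1255, 0.149]
ee_rot: [-3.136, -0.002, 1.752]
wrist_force: [-0.4, -0.1, 0.1]
width: 0.0434
finger_force: 0.0
```

```bash
python3 - <<'E'
from h import *
for _ in range(4): T=pose();im=robot.snapshot('wrist')
C=cam('wrist',T);np.save('T9.npy',T);cv2.imwrite('pics/w9.png',im[...,::-1]);print(T[:3,3].round(4))
e=np.array([.1809,-.9835]);n=np.array([.9835,.1809])
h=cv2.cvtColor(im,cv2.COLOR_RGB2HSV)
def px(s,a,c,z): P=np.array(s)+a*e+c*n;return proj(C,[*P,z])
# colour profile along each centre line at height .022 (blade) /.032 (handle top)
for nm,s,L in(('W',(.624,-.0689),180),('N',(.5433,-.1002),160)):
    for z,A in((.032,range(-22,14,2)),(.0245,range(L-64,L+8,3))):
        print(nm,z,[(a,*h[int(round(p[1])),int(round(p[0]))].tolist()) for a in A for p in[px(s,a/1000,0,z)]])
    for a in(.02,.09): # handle edges across
        print(nm,'across',a,[(c,*h[int(round(p[1])),int(round(p[0]))].tolist()) for c in range(-22,23,2) for p in[px(s,a,c/1000,.032)]])
E
```

```text
[ 0.5794 -0.126   0.1508]
W 0.032 [(-22, 167, 8, 219), (-20, 168, 6, 215), (-18, 20, 119, 232), (-16, 23, 125, 246), (-14, 23, 125, 244), (-12, 19, 133, 192), (-10, 19, 132, 190), (-8, 12, 128, 151), (-6, 13, 134, 205), (-4, 13, 135, 208), (-2, 12, 134, 207), (0, 13, 133, 207), (2, 13, 135, 206), (4, 13, 136, 207), (6, 13, 136, 206), (8, 13, 135, 206), (10, 13, 136, 207), (12, 12, 135, 208)]
W 0.0245 [(116, 130, 6, 137), (119, 120, 6, 137), (122, 120, 6, 137), (125, 130, 6, 137), (128, 120, 6, 137), (131, 120, 6, 137), (134, 130, 6, 137), (137, 128, 7, 138), (140, 120, 6, 129), (143, 120, 7, 115), (146, 120, 5, 49), (149, 140, 21, 36), (152, 150, 9, 28), (155, 120, 9, 29), (158, 135, 18, 28), (161, 135, 18, 28), (164, 140, 26, 29), (167, 130, 26, 29), (170, 135, 17, 30), (173, 150, 9, 29), (176, 120, 9, 27), (179, 120, 18, 29), (182, 120, 9, 28), (185, 0, 0, 28)]
W across 0.02 [(-22, 12, 133, 207), (-20, 13, 110, 202), (-18, 12, 117, 131), (-16, 12, 132, 189), (-14, 12, 135, 214), (-12, 12, 135, 219), (-10, 13, 134, 229), (-8, 13, 133, 228), (-6, 13, 133, 227), (-4, 13, 135, 224), (-
[... 1813 characters left out ...]
 220), (0, 12, 133, 219), (2, 12, 134, 215), (4, 12, 133, 211), (6, 12, 132, 208), (8, 12, 133, 207), (10, 12, 131, 179), (12, 12, 109, 140), (14, 14, 99, 195), (16, 16, 91, 240), (18, 17, 89, 242), (20, 17, 89, 241), (22, 17, 90, 242)]
N across 0.09 [(-22, 165, 4, 138), (-20, 140, 6, 138), (-18, 160, 6, 138), (-16, 150, 4, 137), (-14, 150, 6, 137), (-12, 174, 17, 75), (-10, 173, 42, 55), (-8, 177, 42, 54), (-6, 11, 115, 118), (-4, 12, 135, 221), (-2, 12, 134, 220), (0, 13, 135, 218), (2, 12, 134, 210), (4, 13, 133, 205), (6, 12, 134, 209), (8, 13, 134, 200), (10, 12, 131, 177), (12, 12, 105, 119), (14, 15, 96, 230), (16, 16, 92, 235), (18, 16, 93, 234), (20, 18, 88, 243), (22, 19, 85, 247)]
```

```bash
python3 -c "
from bench import robot
print(robot.get_obs()['time'],robot.close_job())"
```

```text
the job is handed in; nothing more can be done
26.0 None
```

I put both tools back in their cradles, butts on the stops and blade ends behind the fences, and handed the job in at 26.0 s; it returned no verdict, and with all 10 pictures used I could check the chisel only by measurement.

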